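# Roll the spice tin up the chute into its resting dip

### The job

The spice tin lying on its side has run down to the foot of the sloping can chute on the shop counter. Push it with the fingers, steadily, up the chute and over the crest, so that it lies in the dip at the top against the end stop and does not roll back; then take the hand away. Do not flick it, pick it up or lift it, and leave the jar, the bowl and the upright tin where they stand.

Things in the scene. Friction and masses are not known exactly. Their poses are not given: they have to be found in the camera images.
- chute: Open wooden chute with a metal floor, fixed to the counter; 340 mm long, 104 mm wide, 94 mm between two 5 mm side cheeks. Origin: on the counter under its middle; x points uphill, y across, z up; positions told below are in this frame. Floor: a straight 9 degree ramp from x = -160 mm, height 20 mm, up to the crest, then a dip. The cheeks stand 20 mm above the ramp and run straight on past the dip.
- foot_lip (a point): Top of the low lip across the chute's foot, 8 mm thick, 10 mm high above the ramp, x = -158 to -150 mm. It holds the tin back at the start; behind it the chute is open.
- crest (a point): Middle of the crest of the floor, the ramp's highest line, at x = +75 mm, 57 mm above the counter. Beyond it the floor falls by 7 degrees to 47 mm at the end stop, so a tin that is past the crest rolls on to the stop by itself.
- end_stop (a point): Middle of the face of the upright end stop, at x = +160 mm, at the height of the tin's centre when it lies there (83 mm); the stop is 10 mm thick, its top 105 mm above the counter.
- tin_center (a point): Centre of the tin to be pushed: a closed cylinder, 64 mm diameter, 88 mm long, 0.15 to 0.35 kg, steel with a paper band and a brass lid at one end, lying crosswise in the chute, free to roll. At the start it rests against the foot lip, its centre at x = -132 mm, height 57 mm; lying against the end stop its centre is at x = +128 mm, height 83 mm.
- upright_tin: A second tin of the same kind standing upright on the counter beside the chute, 64 mm diameter, 88 mm high; origin at the centre of its underside. Not to be moved.
- sweet_jar: Round glass jar with a domed brass lid, 136 mm diameter, 165 mm high, standing beyond the chute's upper end; origin at the centre of its underside. Not to be moved.
- brass_bowl: Small open brass bowl, 90 mm diameter, 40 mm high, standing beside the chute; origin at the centre of its underside. Not to be moved.
Things that resemble listed ones, but are neither listed nor needed, are in the scene too. Leave any green or pink look-alike of the part that bears tin_center alone.

How it is judged:
By the outcome, as a careful person would: the job done as asked, in the order asked, and still so for the second after the job is handed in, with the robot touching nothing.
It also fails if it takes over 48 s, if anything falls off the work surface, if the arm or the gripper's body presses on something with over 40 N, if the wrist force passes 120 N, or if a joint passes its speed limit or range.

### The arm

A 6-joint arm with a two-finger parallel gripper is mounted at the origin on the work surface. World frame = base frame: x ahead of the robot, y to its left, z up, the work surface at z = 0. Lengths are in mm, angles in rad, forces in N, time in s.
With the tool pointing down it reaches from about 350 to 725 mm from the base axis. Payload 6 kg.
Tool frame: the origin (TCP) lies midway between the tips of the shut fingers; the grasp point (between the pads) lies 19 mm behind it; z points along the fingers, x is the direction in which the jaws open and shut, and the axes are right-handed (so a half turn about z gives the same grasp; the last joint's range is limited). The gripper opens to 85 mm and grips with 20 to 120 N. Pads are 22 mm wide; open, the fingers measure 114 mm over their backs; the gripper's body (76 mm by 85 mm) begins 54 mm behind the grasp point. The pads swing forward as they close: fully open they stand 13 mm farther back than shut.
Start: joints at [1.489, 0.04, 0.085, 0, -1.615, -0.334], TCP at [242.325, 548.861, 199.461] pointing down, gripper open.
Joint ranges: [-2.56, 2.56], [-1.29, 2.01], [-1.08, 1.49], [-3.29, 1.98], [-2.81, -0.18], [-2.99, 2.99]. Speed limits (rad/s): [2.57, 2.57, 3.01, 3.14, 3.14, 3.14].

### API

Orientations are given as [roll, pitch, yaw] about the fixed x, y, z axes, in that order (R = Rz(yaw) Ry(pitch) Rx(roll)).
In Python, from rig import ctrl gives the robot as it stands.
- The arm moves only by the shell command python3 -m creep 'ROWS'. ROWS is JSON, a list of rows, each an object with "angular": the turn, a rotation vector about the tool's x, y, z in rad, a list of three; "travel": the shift along the tool's x, y, z in cm, a list of three; "gripper": the opening in per cent of the stroke, from 0 (shut) to 100 (fully open). A call has 1 to 20 rows; each row shifts and turns the commanded pose from where the row before left it, along the tool's axes as they then stand; what a row does not reach is not made up. A row lasts 1/10 s, in which the tool goes at most 50 mm and 8.59 degrees, less where a joint would pass 70% of its speed; a pose out of reach is approached as far as the arm can. A call is refused whole if a number of a shift passes 5 or a number of a turn 0.15, either way. A call with a gripper value outside its range is refused whole. The fingers move at their own pace and stop on an object; the grip force is fixed at half the most. Time passes only in rows, so rows that do not move let the fingers close. It gives the time, the measured TCP pose, the force and the opening at its end, in the units of the state.
- ctrl.get_obs(): the state, without advancing time (a new reading comes with each control period).
- ctrl.get_image(name): name is "scene" or "top"; returns a dict with "frame" (420x560x3 uint8, blue, green, red), "intrinsics" (3x3 intrinsics, pixels), "T" (4x4, takes a point from camera to world coordinates). Camera axes: x right, y up, looking along -z (the intrinsics and any distortion apply to the point x, -y, -z); pixel columns grow to the right and rows downward; lengths in mm; the calibration is good to about 2 mm. A picture is of the moment at which its call begins. There is no depth.
- ctrl.job_done(): hands the job in, once; it reports no verdict.
Trained networks look in a picture, given as the dict that the camera call returned (one of the last four; its "shot" number tells which), for a name from the list of things; names that differ only in an ending like _2 or _b are one class to them, and where a whole thing is asked for, a point or a joint stands for the part that bears it (a point fixed in the world has none). Each returns a list of dicts, best first, with "conf" (0 to 1); they miss things now and then, are a little off and sometimes report something else, mostly with a low value. They report only what shows in the picture. A call takes as long as a camera call. They do not tell look-alikes from the thing itself.
- ctrl.recognise(picture, query): "box" ([left, top, right, bottom] in pixels, round what is visible of it).
The state is a dict: "time": time; "q": joint angles; "joint_velocities": joint speeds; "effort": joint torques, N m; "eef_pos": TCP position; "tool_rot": TCP orientation; "force": force on the tool from outside, world axes, zero at the start; "torque": the same for the moment, N m; "finger_gap": finger opening in mm.
Only numpy, scipy, OpenCV 4.12 (cv2) and the standard library are available. Lean on these libraries where they do the work, as an engineer would, in place of code of your own. Each camera call takes 0.05 s, during which the arm holds its last target. There are 200 camera calls.

## Working session

There is one attempt and no reset: what is moved stays moved. The work goes in short steps, Python scripts to look and compute and a shell command to move; the robot and the scene stay as the last step left them, time stands still between calls to the robot, and variables do not carry over. Pictures are saved under pics/ and viewed, about 8 in all and at most 12, crops included, and the job is handed in when it is done.

```bash
mkdir -p pics; ls
python3 - <<'E'
from rig import ctrl
import cv2
o=ctrl.get_obs(); print(o['time'],o['eef_pos'],o['tool_rot'],o['finger_gap'],o['force'])
for n in ['scene','top']:
    p=ctrl.get_image(n); cv2.imwrite(f'pics/{n}0.png',p['frame'])
    print(n,p['intrinsics'],p['T'],[k for k in p])
    for q in ['chute','tin_center','upright_tin','sweet_jar','brass_bowl']:
        print(q,[(x['box'],round(x['conf'],2)) for x in ctrl.recognise(p,q)])
print(ctrl.get_obs()['time'])
E
```

```text
pics
0.0 [242.0952431  548.56013148 198.45389444] [-3.14150545e+00 -1.79112502e-03 -1.98654428e+00] 85.2376563692388 [0.35365976 0.63329793 0.27955127]
scene [[498.72774601   0.         275.22628597]
 [  0.         498.72774601 204.23438542]
 [  0.           0.           1.        ]] [[ 7.70023554e-01 -3.70999085e-01  5.19060117e-01  1.25019233e+03]
 [ 6.37987348e-01  4.55377599e-01 -6.20969715e-01 -7.91970206e+02]
 [-5.98915363e-03  8.09315094e-01  5.87344200e-01  8.71787354e+02]
 [ 0.00000000e+00  0.00000000e+00  0.00000000e+00  1.00000000e+00]] ['frame', 'intrinsics', 'T', 'shot']
chute [([202.5, 178.6, 297.9, 293.5], 0.6)]
tin_center [([124.3, 235.6, 164.6, 272.3], 0.91), ([256.3, 278.5, 301.9, 323.6], 0.75), ([185.2, 300.5, 223.4, 352.4], 0.64), ([133.1, 271.7, 165.8, 317.0], 0.57), ([205.7, 243.7, 252.4, 282.9], 0.55)]
upright_tin [([208.1, 185.8, 231.7, 223.5], 0.57)]
sweet_jar [([281.5, 143.2, 324.5, 199.7], 0.78)]
brass_bowl [([293.4, 236.3, 330.4, 265.4], 0.81)]
top [[515.95241565   0.         296.0049097 ]
 [  0.         515.95241565 213.07363812]
 [  0.           0.           1.        ]] [[ 2.12071782e-02  9.94655512e-01 -1.01047852e-01  4.44498854e+02]
 [-9.99709099e-01  2.22585450e-02  9.28842500e-03  8.88948342e+00]
 [ 1.14879613e-02  1.00821476e-01  9.94838206e-01  1.22500170e+03]
 [ 0.00000000e+00  0.00000000e+00  0.00000000e+00  1.00000000e+00]] ['frame', 'intrinsics', 'T', 'shot']
chute [([241.6, 182.0, 393.9, 254.6], 0.67)]
tin_center [([426.8, 220.2, 473.0, 264.6], 0.92), ([351.7, 119.2, 397.0, 156.2], 0.91), ([416.7, 153.2, 463.6, 192.9], 0.67), ([362.5, 181.7, 394.2, 225.6], 0.66), ([394.9, 273.6, 428.2, 315.6], 0.59)]
upright_tin [([294.6, 270.4, 324.0, 301.5], 0.73)]
sweet_jar [([156.3, 211.5, 219.8, 275.3], 0.87)]
brass_bowl [([274.2, 137.6, 316.1, 173.8], 0.94), ([244.8, 185.5, 395.7, 254.9], 0.67)]
0.6
```

View pics/scene0.png

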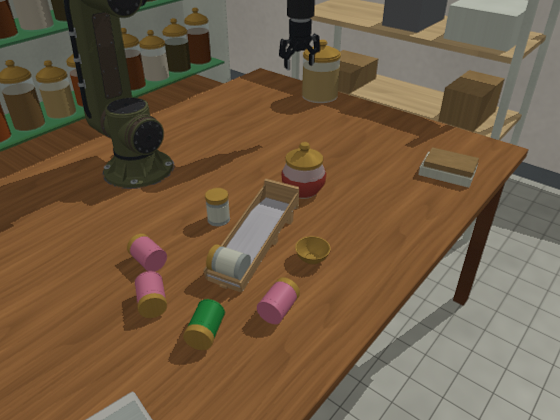

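View pics/top0.png

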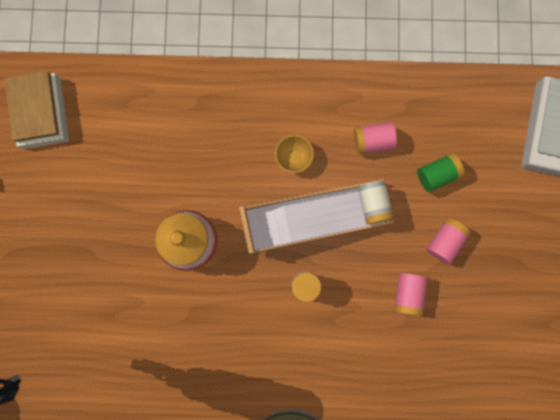

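The picture shows five lying tins. In the top view they are white with a brass lid at (376,203), green at (440,173), and pink at (377,138), (449,241) and (411,293). Only the white one lies in the chute at its foot, so that is the one meant. I'll confirm it in a crop and read the chute corners there.

Run:
```python
import cv2,numpy as np
a=cv2.imread('pics/top0.png')[170:265,230:405]; b=cv2.imread('pics/scene0.png')[175:300,195:310]
a=cv2.resize(a,None,fx=4,fy=4,interpolation=cv2.INTER_CUBIC); cv2.imwrite('pics/c1.png',a)
b=cv2.resize(b,None,fx=4.8,fy=4.8,interpolation=cv2.INTER_CUBIC); cv2.imwrite('pics/c2.png',b)
```

```text
(no output)
```

View pics/c1.png

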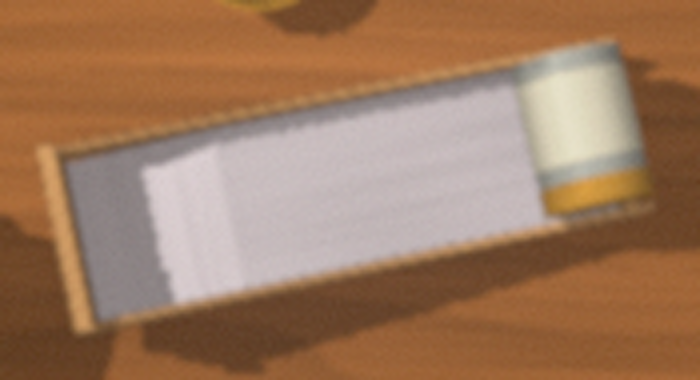

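View pics/c2.png

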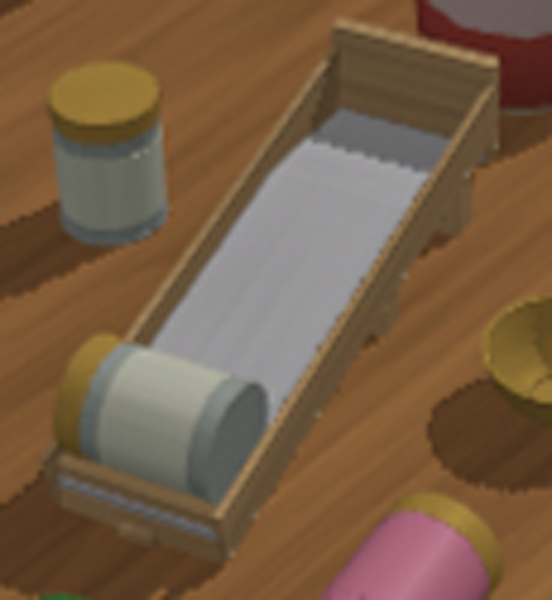

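The crop confirms it: the white-banded tin with the brass lid is in the chute at its foot. Next I'll fit the chute pose from corners in both views.

```bash
cat > h.py <<'E'
import numpy as np
from scipy.optimize import least_squares
from scipy.spatial.transform import Rotation as R
K={'scene':np.array([[498.728,0,275.226],[0,498.728,204.234],[0,0,1]]),'top':np.array([[515.952,0,296.005],[0,515.952,213.074],[0,0,1]])}
T={'scene':np.array([[.770023554,-.370999085,.519060117,1250.19],[.637987348,.455377599,-.620969715,-791.97],[-.00598915,.809315094,.5873442,871.787],[0,0,0,1]]),
'top':np.array([[.0212071782,.994655512,-.101047852,444.499],[-.999709099,.022258545,.009288425,8.8895],[.0114879613,.100821476,.994838206,1225.0017],[0,0,0,1]])}
def proj(n,P):
    c=T[n][:3,:3].T@(np.asarray(P)-T[n][:3,3]); p=K[n]@np.array([c[0],-c[1],-c[2]]); return p[:2]/p[2]
def pos(n,px,z):
    d=np.linalg.inv(K[n])@[px[0],px[1],1]; d=T[n][:3,:3]@[d[0],-d[1],-d[2]]; o=T[n][:3,3]; return o+d*(z-o[2])/d[2]
E
python3 - <<'E'
from h import *
# view,chute point,pixel
C=[('top',(170,-52,105),(239.5,207)),('top',(170,52,105),(249.5,253)),('top',(160,-47,105),(245.5,208.5)),('top',(160,47,105),(253.5,250.5)),
('top',(-132,0,57),(378,203.4)),('scene',(-132,0,57),(229,263)),('scene',(170,52,105),(264.8,179.2)),('scene',(170,-52,105),(298.5,187.9))]
def w(v,p):
    c,s=np.cos(v[2]),np.sin(v[2]); return np.array([v[0]+c*p[0]-s*p[1],v[1]+s*p[0]+c*p[1],p[2]])
f=lambda v:np.concatenate([proj(n,w(v,p))-q for n,p,q in C])
r=least_squares(f,[440,0,1.6],x_scale=[10,10,.1],loss='soft_l1'); v=r.x
print(v,f(v).reshape(-1,2).round(1).tolist())
for p in [(-132,0,57),(-180,0,57),(80,0,83),(128,0,83)]: print(p,w(v,p).round(1))
print('jar',pos('top',(187,240),80),'upr',pos('top',(307,286),88),'bowl',pos('top',(295,155),40))
E
```

```text
[559.67693061 -56.55675484   1.81123661] [[0.5, -0.4], [0.4, 0.3], [-0.5, -0.7], [0.5, -0.5], [-1.8, -0.7], [-1.8, -1.1], [-0.4, -1.1], [-0.3, -1.0]]
(-132, 0, 57) [ 591.1 -184.8   57. ]
(-180, 0, 57) [ 602.5 -231.4   57. ]
(80, 0, 83) [540.6  21.1  83. ]
(128, 0, 83) [529.2  67.8  83. ]
jar [495.50509791 238.17856103  80.        ] upr [400.44612792 -29.13487188  88.        ] bowl [701.0898536    3.06302642  40.        ]
```

```bash
python3 -m creep '[{"angular":[0,0,0.13],"travel":[0,0,-0.7],"gripper":40},{"angular":[0,0,0.13],"travel":[0,0,-0.7],"gripper":40},{"angular":[0,0,0.13],"travel":[0,0,-0.7],"gripper":40},{"angular":[0,0,0.13],"travel":[0,0,-0.7],"gripper":40},{"angular":[0,0,0.13],"travel":[0,0,-0.7],"gripper":40},{"angular":[0,0,0.13],"travel":[0,0,-0.7],"gripper":40},{"angular":[0,0,0.13],"travel":[0,0,-0.7],"gripper":40},{"angular":[0,0,0],"travel":[0,0,0],"gripper":40}]'; python3 -m creep '[{"angular":[0,0,0],"travel":[-0.8,-2,0],"gripper":40},{"angular":[0,0,0],"travel":[-0.8,-4,0],"gripper":40},{"angular":[0,0,0],"travel":[-0.8,-4,0],"gripper":40},{"angular":[0,0,0],"travel":[-0.8,-4,0],"gripper":40},{"angular":[0,0,0],"travel":[-0.8,-4,0],"gripper":40},{"angular":[0,0,0],"travel":[-0.8,-4,0],"gripper":40},{"angular":[0,0,0],"travel":[-0.8,-4,0],"gripper":40},{"angular":[0,0,0],"travel":[-0.8,-4,0],"gripper":40},{"angular":[0,0,0],"travel":[-0.8,-4,0],"gripper":40},{"angular":[0,0,0],"travel":[-0.8,-4,0],"gripper":40},{"angular":[0,0,0],"travel":[-0.8,-4,0],"gripper":40},{"angular":[0,0,0],"travel":[-0.8,-4,0],"gripper":40},{"angular":[0,0,0],"travel":[-0.8,-4,0],"gripper":40},{"angular":[0,0,0],"travel":[-0.8,-4,0],"gripper":40},{"angular":[0,0,0],"travel":[-0.8,-4,0],"gripper":40},{"angular":[0,0,0],"travel":[-0.8,-4,0],"gripper":40},{"angular":[0,0,0],"travel":[-0.8,-4,0],"gripper":40},{"angular":[0,0,0],"travel":[-0.8,-4,0],"gripper":40},{"angular":[0,0,0],"travel":[-0.8,-4,0],"gripper":40},{"angular":[0,0,0],"travel":[-0.8,-2,0],"gripper":40}]'
cat >> h.py <<'E'
def st(o,z0=None):
    v=[559.68,-56.56,1.8112]; c,s=np.cos(v[2]),np.sin(v[2]); p=np.array(o['eef_pos']); d=p-[v[0],v[1],0]
    print('t',round(o['time'],2),'chute',(c*d[0]+s*d[1]).round(1),(-s*d[0]+c*d[1]).round(1),p[2].round(1),'rpy',np.round(o['tool_rot'],3),'F',np.round(o['force'],1),'gap',round(o['finger_gap'],1))
E
python3 -c "
from h import *
from rig import ctrl
st(ctrl.get_obs())"
```

```text
time: 1.4
eef_pos: [242.5, 549.2, 249.7]
tool_rot: [3.14, 0.001, -2.898]
force: [0.3, -0.7, -0.4]
finger_gap: 33.9
time: 3.4
eef_pos: [581.6, -153.1, 247.6]
tool_rot: [-3.141, -0.001, -2.896]
force: [0.4, 1.1, -0.5]
finger_gap: 34.0
t 3.4 chute -99.0 1.7 247.6 rpy [-3.141e+00 -1.000e-03 -2.896e+00] F [ 0.4  1.1 -0.5] gap 34.0
```

```bash
python3 -m creep '[{"angular":[0,0,0],"travel":[-0.1,-3,0],"gripper":40},{"angular":[0,0,0],"travel":[-0.1,-4,0],"gripper":40},{"angular":[0,0,0],"travel":[0,-2.6,0],"gripper":40},{"angular":[0,0,0],"travel":[0,0,2],"gripper":40},{"angular":[0,0,0],"travel":[0,0,3],"gripper":40},{"angular":[0,0,0],"travel":[0,0,3],"gripper":40},{"angular":[0,0,0],"travel":[0,0,3],"gripper":40},{"angular":[0,0,0],"travel":[0,0,3],"gripper":40},{"angular":[0,0,0],"travel":[0,0,2.8],"gripper":40},{"angular":[0,0,0],"travel":[0,0,2],"gripper":40},{"angular":[0,0,0],"travel":[0,0,2],"gripper":40},{"angular":[0,0,0],"travel":[0,0,0],"gripper":40},{"angular":[0,0,0],"travel":[0,0,0],"gripper":40}]'
python3 - <<'E'
from h import *
from rig import ctrl
import cv2
st(ctrl.get_obs())
a=ctrl.get_image('scene')['frame'][165:305,150:310]; b=ctrl.get_image('top')['frame'][150:270,230:430]
cv2.imwrite('pics/d1.png',np.vstack([cv2.resize(a,(400,350)),cv2.resize(b,(400,240))]))
E
```

```text
time: 4.7
eef_pos: [606.6, -242.9, 40.8]
tool_rot: [-3.141, -0.001, -2.895]
force: [1.1, -0.1, 0.6]
finger_gap: 33.7
t 4.7 chute -192.1 -1.2 40.8 rpy [-3.141e+00 -1.000e-03 -2.895e+00] F [ 1.1 -0.1  0.6] gap 33.7
```

View pics/d1.png

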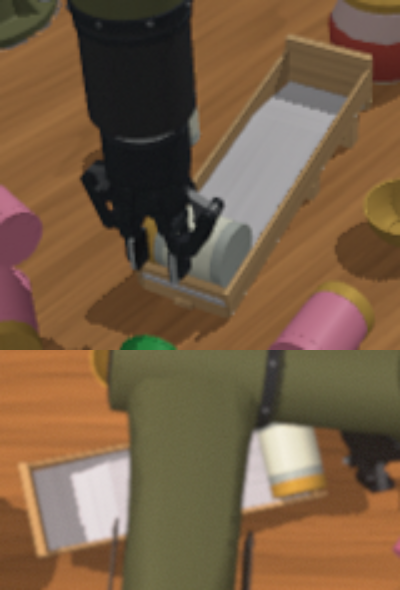

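Run:
```python
from h import *
v=[559.68,-56.56,1.8112]; c,s=np.cos(v[2]),np.sin(v[2])
w=lambda p:np.array([v[0]+c*p[0]-s*p[1],v[1]+s*p[0]+c*p[1],p[2]])
for p in [(-192,24,44),(-192,-24,44),(-160,52,40),(-160,-52,40),(-160,52,20),(-160,-52,20),(-160,52,0)]:
    q=proj('scene',w(p)); print(p,((q-[150,165])*2.5).round())
```

```text
(-192, 24, 44) [139. 284.]
(-192, -24, 44) [184. 300.]
(-160, 52, 40) [133. 257.]
(-160, -52, 40) [227. 290.]
(-160, 52, 20) [135. 272.]
(-160, -52, 20) [228. 305.]
(-160, 52, 0) [137. 287.]
```

```bash
python3 -m creep '[{"angular":[0,0,0],"travel":[0.1,0,0.5],"gripper":40},{"angular":[0,0,0],"travel":[0,0.5,0],"gripper":40},{"angular":[0,0,0],"travel":[0,0.5,0],"gripper":40},{"angular":[0,0,0],"travel":[0,0.3,0],"gripper":40},{"angular":[0,0,0],"travel":[0,0,0],"gripper":40}]'
python3 - <<'E'
from h import *
from rig import ctrl
import cv2
st(ctrl.get_obs())
a=ctrl.get_image('scene')['frame'][225:305,170:270]
cv2.imwrite('pics/d2.png',cv2.resize(a,(700,560),interpolation=cv2.INTER_CUBIC))
E
```

```text
time: 5.3
eef_pos: [603.1, -229.3, 35.9]
tool_rot: [-3.141, 0.0, -2.896]
force: [0.1, -0.7, 0.2]
finger_gap: 34.1
t 5.3 chute -178.2 -1.0 35.9 rpy [-3.141  0.    -2.896] F [ 0.1 -0.7  0.2] gap 34.1
```

View pics/d2.png

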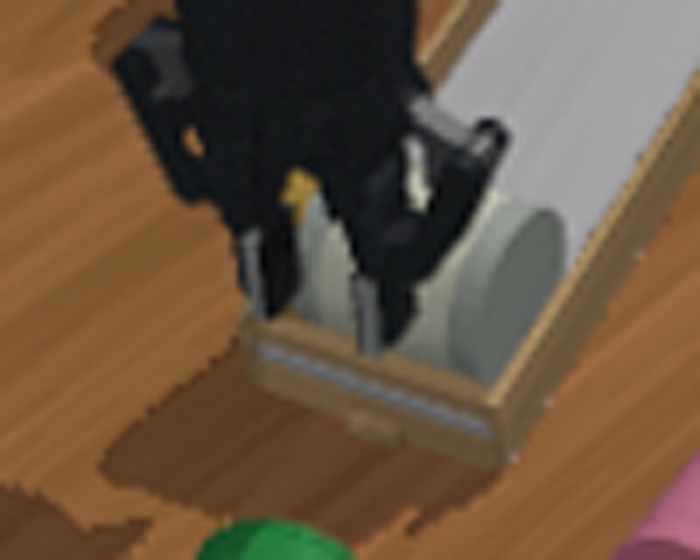

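Run:
```python
from h import *
v=[559.68,-56.56,1.8112]; c,s=np.cos(v[2]),np.sin(v[2])
w=lambda p:np.array([v[0]+c*p[0]-s*p[1],v[1]+s*p[0]+c*p[1],p[2]])
f=lambda p:((proj('scene',w(p))-[170,225])*7).round()
for z in (36,42,48,54):
  for x in (-189,-167): print(z,x,[f((x,y,z)) for y in (31,17,-17,-31)])
for p in [(-158,0,31.5),(-160,47,31),(-160,-47,31),(-160,-52,41),(-164,0,57),(-132,-44,57)]: print(p,f(p))
```

```text
36 -189 [array([240., 381.]), array([275., 394.]), array([362., 425.]), array([399., 438.])]
36 -167 [array([274., 340.]), array([309., 352.]), array([396., 383.]), array([432., 395.])]
42 -189 [array([238., 368.]), array([274., 381.]), array([361., 412.]), array([397., 425.])]
42 -167 [array([273., 327.]), array([308., 339.]), array([395., 370.]), array([431., 382.])]
48 -189 [array([237., 355.]), array([272., 368.]), array([360., 399.]), array([396., 412.])]
48 -167 [array([271., 314.]), array([307., 326.]), array([393., 357.]), array([430., 370.])]
54 -189 [array([235., 342.]), array([271., 355.]), array([358., 386.]), array([395., 399.])]
54 -167 [array([270., 301.]), array([305., 313.]), array([392., 344.]), array([429., 357.])]
(-158, 0, 31.5) [367. 360.]
(-160, 47, 31) [247. 324.]
(-160, -47, 31) [484. 407.]
(-160, -52, 41) [496. 390.]
(-164, 0, 57) [353. 316.]
(-132, -44, 57) [513. 296.]
```

```bash
python3 -m creep '[{"angular":[0,0,0],"travel":[0,0,0],"gripper":0},{"angular":[0,0,0],"travel":[0,0,0],"gripper":0},{"angular":[0,0,0],"travel":[0,0,0],"gripper":0},{"angular":[0,0,0],"travel":[0,0,0],"gripper":0},{"angular":[0,0,0],"travel":[0,0,0],"gripper":0}]'
python3 - <<'E'
from h import *
from rig import ctrl
import cv2
st(ctrl.get_obs())
a=ctrl.get_image('scene')['frame'][225:305,170:270]
cv2.imwrite('pics/d3.png',cv2.resize(a,(700,560),interpolation=cv2.INTER_CUBIC))
E
```

```text
time: 5.85
eef_pos: [603.0, -230.0, 35.5]
tool_rot: [-3.141, -0.0, -2.897]
force: [-0.6, 0.2, 0.4]
finger_gap: 0.1
t 5.85 chute -178.8 -0.7 35.5 rpy [-3.141 -0.    -2.897] F [-0.6  0.2  0.4] gap 0.1
```

View pics/d3.png

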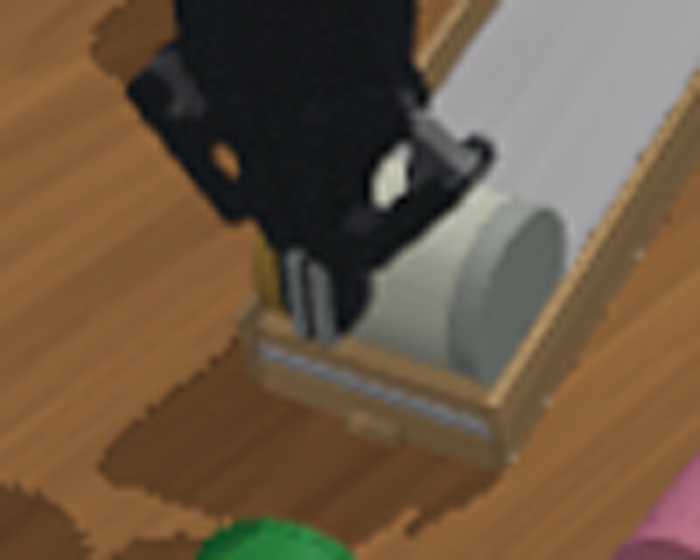

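Run:
```python
from h import *
for z in (198,211): print(z,proj('scene',(242,548.5,z)),proj('top',(242,548.5,z)))
print(proj('scene',(603,-230,35.5)),proj('scene',(603,-230,54.5)))
for z in (35.5,50,60): print(z,pos('scene',(215,273.6),z))
import cv2
a=cv2.imread('pics/scene0.png')[0:80,260:360]; cv2.imwrite('pics/e.png',cv2.resize(a,(700,560),interpolation=cv2.INTER_CUBIC))
```

```text
198 [298.83428741  79.18474307] [  8.2841009  364.79449346]
211 [298.91539137  75.62818076] [  4.57817697 366.10228003]
[218.05744515 280.90543541] [217.46107495 275.05672228]
35.5 [ 579.84630506 -217.14175346   35.5       ]
50 [ 591.46908956 -227.10843903   50.        ]
60 [ 599.484803   -233.98201529   60.        ]
```

View pics/e.png

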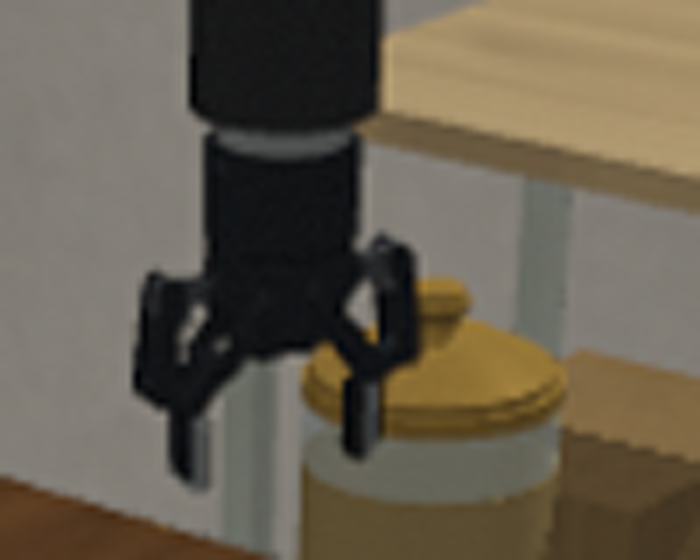

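The fingertips appear about 25–30 mm higher in the image than the reported TCP height. A gentle touch on the bare counter behind the chute will settle which is right.

```bash
python3 -m creep '[{"angular":[0,0,0],"travel":[0,-1.2,0],"gripper":0},{"angular":[0,0,0],"travel":[0,-1,0],"gripper":0},{"angular":[0,0,0],"travel":[0,0,1],"gripper":0},{"angular":[0,0,0],"travel":[0,0,1],"gripper":0},{"angular":[0,0,0],"travel":[0,0,0.6],"gripper":0},{"angular":[0,0,0],"travel":[0,0,0.3],"gripper":0},{"angular":[0,0,0],"travel":[0,0,0],"gripper":0}]'; python3 -m creep '[{"angular":[0,0,0],"travel":[0,0,0.15],"gripper":0},{"angular":[0,0,0],"travel":[0,0,0.15],"gripper":0},{"angular":[0,0,0],"travel":[0,0,0.15],"gripper":0},{"angular":[0,0,0],"travel":[0,0,0],"gripper":0}]'; python3 -m creep '[{"angular":[0,0,0],"travel":[0,0,0.1],"gripper":0},{"angular":[0,0,0],"travel":[0,0,0.1],"gripper":0},{"angular":[0,0,0],"travel":[0,0,0],"gripper":0}]'
python3 - <<'E'
from h import *
from rig import ctrl
import cv2
st(ctrl.get_obs())
cv2.imwrite('pics/f.png',cv2.resize(ctrl.get_image('scene')['frame'][225:305,170:270],(700,560),interpolation=cv2.INTER_CUBIC))
E
```

```text
time: 6.6
eef_pos: [607.9, -251.0, 5.7]
tool_rot: [3.141, -0.001, -2.896]
force: [-0.3, -0.0, -0.3]
finger_gap: 0.2
time: 7.0
eef_pos: [608.3, -251.2, 1.9]
tool_rot: [3.142, -0.0, -2.897]
force: [-0.3, 0.3, -0.0]
finger_gap: -0.3
time: 7.3
eef_pos: [608.2, -251.3, -0.2]
tool_rot: [3.142, -0.0, -2.897]
force: [0.0, -0.0, -0.1]
finger_gap: -0.2
t 7.3 chute -200.6 -0.8 -0.2 rpy [ 3.142 -0.    -2.897] F [ 0.  -0.  -0.1] gap -0.2
```

```bash
python3 -m creep '[{"angular":[0,0,0],"travel":[0,0,0.15],"gripper":0},{"angular":[0,0,0],"travel":[0,0,0.15],"gripper":0},{"angular":[0,0,0],"travel":[0,0,0],"gripper":0}]'; python3 -m creep '[{"angular":[0,0,0],"travel":[0,0,0.15],"gripper":0},{"angular":[0,0,0],"travel":[0,0,0.15],"gripper":0},{"angular":[0,0,0],"travel":[0,0,0],"gripper":0}]'
```

```text
time: 7.65
eef_pos: [608.1, -251.2, -3.4]
tool_rot: [3.141, -0.0, -2.897]
force: [0.8, 0.5, -0.8]
finger_gap: -0.2
time: 7.95
eef_pos: [608.1, -251.2, -6.4]
tool_rot: [3.141, -0.001, -2.897]
force: [0.1, 0.3, -0.5]
finger_gap: 0.1
```

View pics/f.png

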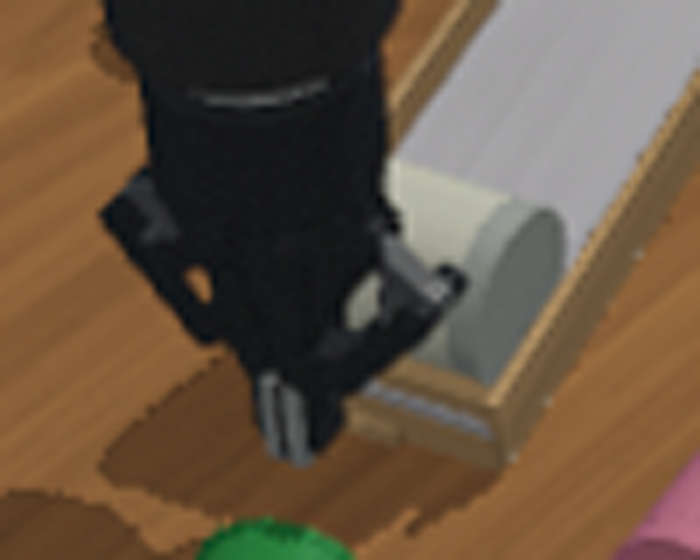

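Confirmed: the reading is -6 mm with no contact, so the true tip is well above the reported height. I'll continue down to find the exact offset.

```bash
python3 - <<'E'
from h import *
for z in (18,24,30,36): print(z,pos('scene',(211.1,291),z))
E
python3 -m creep '[{"angular":[0,0,0],"travel":[0,0,0.3],"gripper":0},{"angular":[0,0,0],"travel":[0,0,0.3],"gripper":0},{"angular":[0,0,0],"travel":[0,0,0.3],"gripper":0},{"angular":[0,0,0],"travel":[0,0,0],"gripper":0}]'; python3 -m creep '[{"angular":[0,0,0],"travel":[0,0,0.15],"gripper":0},{"angular":[0,0,0],"travel":[0,0,0.15],"gripper":0},{"angular":[0,0,0],"travel":[0,0,0],"gripper":0}]'
```

```text
18 [ 600.46661854 -252.36120322   18.        ]
24 [ 605.03255863 -256.15331153   24.        ]
30 [ 609.59849872 -259.94541985   30.        ]
36 [ 614.1644388  -263.73752816   36.        ]
time: 8.35
eef_pos: [607.9, -251.1, -15.8]
tool_rot: [3.141, -0.001, -2.897]
force: [0.1, 0.4, -0.5]
finger_gap: -0.2
time: 8.65
eef_pos: [608.2, -251.2, -18.2]
tool_rot: [3.142, -0.0, -2.897]
force: [-1.0, 0.1, 0.2]
finger_gap: 0.3
```

The image gives an offset of about +31 mm in z, and xy agrees. For a true tip height of about 42 mm I need a reading of about 11. I'll raise the hand, re-open the fingers, and start the push.

```bash
python3 -m creep '[{"angular":[0,0,0],"travel":[0.1,0,-1],"gripper":40},{"angular":[0,0,0],"travel":[0,0,-1],"gripper":40},{"angular":[0,0,0],"travel":[0,0,-0.9],"gripper":40},{"angular":[0,0,0],"travel":[0,0.8,0],"gripper":40},{"angular":[0,0,0],"travel":[0,0.8,0],"gripper":40},{"angular":[0,0,0],"travel":[0,0.3,0],"gripper":40},{"angular":[0,0,0],"travel":[0,0.2,0],"gripper":40},{"angular":[0,0,0],"travel":[0,0.2,0],"gripper":40},{"angular":[0,0,0],"travel":[0,0.2,0],"gripper":40},{"angular":[0,0,0],"travel":[0,0.2,-0.03],"gripper":40},{"angular":[0,0,0],"travel":[0,0.3,-0.05],"gripper":40},{"angular":[0,0,0],"travel":[0,0.3,-0.05],"gripper":40},{"angular":[0,0,0],"travel":[0,0.3,-0.05],"gripper":40}]'
python3 - <<'E'
from h import *
from rig import ctrl
import cv2
st(ctrl.get_obs())
cv2.imwrite('pics/g.png',cv2.resize(ctrl.get_image('scene')['frame'][225:305,170:270],(700,560),interpolation=cv2.INTER_CUBIC))
E
```

```text
time: 9.95
eef_pos: [599.7, -219.7, 16.0]
tool_rot: [-3.135, 0.002, -2.897]
force: [0.0, -10.1, 8.1]
finger_gap: 34.1
t 9.95 chute -167.9 -0.1 16.0 rpy [-3.135e+00  2.000e-03 -2.897e+00] F [  0.  -10.1   8.1] gap 34.1
```

View pics/g.png

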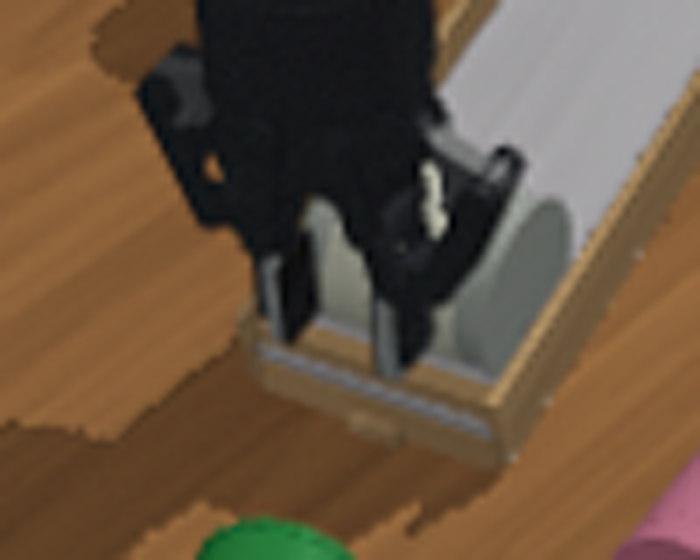

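```bash
python3 -m creep '[{"angular":[0,0,0],"travel":[0,0.4,0],"gripper":40},{"angular":[0,0,0],"travel":[0,0.4,0],"gripper":40},{"angular":[0,0,0],"travel":[0,0.4,0],"gripper":40},{"angular":[0,0,0],"travel":[0,0.4,-0.03],"gripper":40},{"angular":[0,0,0],"travel":[0,0.4,-0.03],"gripper":40},{"angular":[0,0,0],"travel":[0,0.4,-0.06],"gripper":40},{"angular":[0,0,0],"travel":[0,0.4,-0.06],"gripper":40},{"angular":[0,0,0],"travel":[0,0.4,-0.06],"gripper":40}]'
python3 - <<'E'
from h import *
from rig import ctrl
import cv2
st(ctrl.get_obs())
p=ctrl.get_image('scene');f=p['frame']
for n in ('scene',): print(ctrl.recognise(p,'tin_center')[:6])
cv2.imwrite('pics/k.png',cv2.resize(f[205:305,170:295],(750,600),interpolation=cv2.INTER_CUBIC))
E
```

```text
time: 10.8
eef_pos: [594.6, -190.2, 21.5]
tool_rot: [-3.131, 0.008, -2.897]
force: [3.3, -13.8, 12.3]
finger_gap: 34.4
t 10.8 chute -138.1 -2.1 21.5 rpy [-3.131  0.008 -2.897] F [  3.3 -13.8  12.3] gap 34.4
[{'box': [125.5, 236.7, 165.5, 272.0], 'conf': 0.94}, {'box': [187.1, 300.3, 224.2, 351.7], 'conf': 0.91}, {'box': [257.9, 278.3, 302.0, 322.0], 'conf': 0.88}, {'box': [219.7, 240.5, 259.4, 269.4], 'conf': 0.75}, {'box': [133.9, 273.3, 165.9, 318.0], 'conf': 0.62}]
```

View pics/k.png

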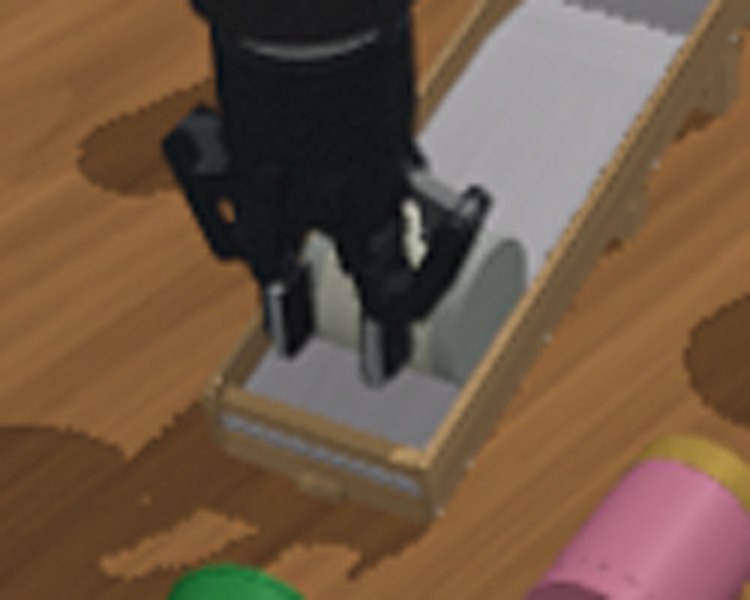

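Picture k shows the tin off the lip, square in the chute, with its end face at (500,300). The fingers are behind it at (290,350) and (385,380). I'll continue steadily.

```bash
python3 -m creep '[{"angular":[0,0,0],"travel":[0.03,0.4,-0.06],"gripper":40},{"angular":[0,0,0],"travel":[0.03,0.4,-0.06],"gripper":40},{"angular":[0,0,0],"travel":[0.03,0.4,-0.06],"gripper":40},{"angular":[0,0,0],"travel":[0,0.4,-0.06],"gripper":40},{"angular":[0,0,0],"travel":[0,0.4,-0.06],"gripper":40}]'; python3 -m creep '[{"angular":[0,0,0],"travel":[0,0.4,-0.06],"gripper":40},{"angular":[0,0,0],"travel":[0,0.4,-0.06],"gripper":40},{"angular":[0,0,0],"travel":[0,0.4,-0.06],"gripper":40},{"angular":[0,0,0],"travel":[0,0.4,-0.06],"gripper":40},{"angular":[0,0,0],"travel":[0,0.4,-0.06],"gripper":40}]'
python3 - <<'E'
from h import *
from rig import ctrl
import cv2
st(ctrl.get_obs())
p=ctrl.get_image('scene')
print([x for x in ctrl.recognise(p,'tin_center') if 170<x['box'][0]<290])
E
```

```text
time: 11.4
eef_pos: [588.8, -170.6, 24.2]
tool_rot: [-3.132, 0.008, -2.897]
force: [3.8, -13.2, 11.9]
finger_gap: 33.9
time: 11.9
eef_pos: [584.0, -151.3, 27.3]
tool_rot: [-3.132, 0.008, -2.897]
force: [3.7, -14.9, 12.1]
finger_gap: 34.1
t 11.9 chute -97.8 -1.1 27.3 rpy [-3.132  0.008 -2.897] F [  3.7 -14.9  12.1] gap 34.1
[{'box': [257.0, 275.5, 297.1, 322.6], 'conf': 0.94}, {'box': [226.9, 232.1, 267.3, 255.6], 'conf': 0.85}, {'box': [185.9, 297.8, 226.1, 350.7], 'conf': 0.6}]
```

```bash
python3 -m creep '[{"angular":[0,0,0],"travel":[0,0.45,-0.07],"gripper":40},{"angular":[0,0,0],"travel":[0,0.45,-0.07],"gripper":40},{"angular":[0,0,0],"travel":[0,0.45,-0.07],"gripper":40},{"angular":[0,0,0],"travel":[0,0.45,-0.07],"gripper":40},{"angular":[0,0,0],"travel":[0,0.45,-0.07],"gripper":40},{"angular":[0,0,0],"travel":[0,0.45,-0.07],"gripper":40},{"angular":[0,0,0],"travel":[0,0.45,-0.07],"gripper":40},{"angular":[0,0,0],"travel":[0,0.45,-0.07],"gripper":40},{"angular":[0,0,0],"travel":[0,0.45,-0.07],"gripper":40},{"angular":[0,0,0],"travel":[0,0.45,-0.07],"gripper":40}]'; python3 -m creep '[{"angular":[0,0,0],"travel":[0,0.45,-0.07],"gripper":40},{"angular":[0,0,0],"travel":[0,0.45,-0.07],"gripper":40},{"angular":[0,0,0],"travel":[0,0.45,-0.07],"gripper":40},{"angular":[0,0,0],"travel":[0,0.45,-0.07],"gripper":40},{"angular":[0,0,0],"travel":[0,0.45,-0.07],"gripper":40},{"angular":[0,0,0],"travel":[0,0.45,-0.07],"gripper":40},{"angular":[0,0,0],"travel":[0,0.45,-0.07],"gripper":40},{"angular":[0,0,0],"travel":[0,0.45,-0.07],"gripper":40},{"angular":[0,0,0],"travel":[0,0.45,-0.07],"gripper":40},{"angular":[0,0,0],"travel":[0,0.45,-0.07],"gripper":40}]'
python3 - <<'E'
from h import *
from rig import ctrl
st(ctrl.get_obs())
p=ctrl.get_image('scene')
print([x for x in ctrl.recognise(p,'tin_center') if 170<x['box'][0]<290])
E
```

```text
time: 13.0
eef_pos: [572.9, -107.3, 33.9]
tool_rot: [-3.133, 0.007, -2.897]
force: [2.6, -14.0, 11.9]
finger_gap: 34.5
time: 14.0
eef_pos: [562.0, -63.6, 41.0]
tool_rot: [-3.133, 0.008, -2.898]
force: [3.0, -15.5, 12.7]
finger_gap: 33.8
t 14.0 chute -7.4 -0.6 41.0 rpy [-3.133  0.008 -2.898] F [  3.  -15.5  12.7] gap 33.8
[{'box': [185.6, 299.7, 223.2, 350.7], 'conf': 0.77}, {'box': [257.2, 276.1, 298.7, 323.3], 'conf': 0.68}, {'box': [245.8, 208.1, 280.1, 233.5], 'conf': 0.65}]
```

```bash
python3 -m creep '[{"angular":[0,0,0],"travel":[0,0.4,-0.06],"gripper":40},{"angular":[0,0,0],"travel":[0,0.4,-0.06],"gripper":40},{"angular":[0,0,0],"travel":[0,0.4,-0.06],"gripper":40},{"angular":[0,0,0],"travel":[0,0.4,-0.06],"gripper":40},{"angular":[0,0,0],"travel":[0,0.4,-0.06],"gripper":40},{"angular":[0,0,0],"travel":[0,0.4,-0.06],"gripper":40},{"angular":[0,0,0],"travel":[0,0.3,-0.05],"gripper":40},{"angular":[0,0,0],"travel":[0,0.3,-0.05],"gripper":40},{"angular":[0,0,0],"travel":[0,0.3,-0.05],"gripper":40},{"angular":[0,0,0],"travel":[0,0.25,-0.04],"gripper":40},{"angular":[0,0,0],"travel":[0,0.25,-0.04],"gripper":40}]'; python3 -m creep '[{"angular":[0,0,0],"travel":[0,0.25,-0.03],"gripper":40},{"angular":[0,0,0],"travel":[0,0.25,-0.02],"gripper":40},{"angular":[0,0,0],"travel":[0,0.25,0],"gripper":40},{"angular":[0,0,0],"travel":[0,0.25,0],"gripper":40}]'
python3 - <<'E'
from h import *
from rig import ctrl
st(ctrl.get_obs())
p=ctrl.get_image('scene')
print([x for x in ctrl.recognise(p,'tin_center') if 170<x['box'][0]<290])
E
```

```text
time: 15.2
eef_pos: [552.0, -26.0, 45.7]
tool_rot: [-3.135, 0.006, -2.897]
force: [1.4, -8.2, 7.8]
finger_gap: 34.1
time: 15.6
eef_pos: [546.4, -12.6, 41.1]
tool_rot: [3.141, -0.001, -2.896]
force: [-0.9, -0.0, -0.2]
finger_gap: 34.1
t 15.6 chute 45.9 2.4 41.1 rpy [ 3.141e+00 -1.000e-03 -2.896e+00] F [-0.9 -0.  -0.2] gap 34.1
[{'box': [184.4, 300.7, 226.7, 349.3], 'conf': 0.91}, {'box': [254.5, 280.1, 300.7, 321.3], 'conf': 0.69}, {'box': [257.7, 187.2, 295.9, 211.1], 'conf': 0.6}]
```

The force dropped to zero, so the tin has rolled over the crest. I'll wait, back off slightly, then raise the hand clear and look.

```bash
python3 -m creep '[{"angular":[0,0,0],"travel":[0,0,0],"gripper":40},{"angular":[0,0,0],"travel":[0,0,0],"gripper":40},{"angular":[0,0,0],"travel":[0,0,0],"gripper":40},{"angular":[0,0,0],"travel":[0,-0.6,-0.5],"gripper":40},{"angular":[0,0,0],"travel":[0,-1,-2],"gripper":40},{"angular":[0,0,0],"travel":[0,-2,-3],"gripper":40},{"angular":[0,0,0],"travel":[0,-3,-3],"gripper":40},{"angular":[0,0,0],"travel":[0,-4,-3],"gripper":40},{"angular":[0,0,0],"travel":[0,-4,-3],"gripper":40},{"angular":[0,0,0],"travel":[0,-4,-3],"gripper":40},{"angular":[0,0,0],"travel":[0,-4,-2],"gripper":40},{"angular":[0,0,0],"travel":[0,-3,0],"gripper":40},{"angular":[0,0,0],"travel":[0,0,0],"gripper":40},{"angular":[0,0,0],"travel":[0,0,0],"gripper":40}]'
python3 - <<'E'
from h import *
from rig import ctrl
import cv2
st(ctrl.get_obs())
v=[559.68,-56.56,1.8112]; c,s=np.cos(v[2]),np.sin(v[2])
for n,cr in (('scene',(slice(130,310),slice(120,340))),('top',(slice(120,320),slice(140,480)))):
    p=ctrl.get_image(n)
    if n=='scene': a=cv2.resize(p['frame'][cr],(440,360))
    else: a=np.vstack([cv2.resize(a,None,fx=1,fy=1),cv2.resize(p['frame'][cr],(440,235))])
    for q in ('tin_center','upright_tin','sweet_jar','brass_bowl'): print(n,q,[(x['box'],round(x['conf'],2)) for x in ctrl.recognise(p,q)])
    print('expected tin',proj(n,(559.68+c*128,-56.56+s*128,83)))
cv2.imwrite('pics/end.png',a)
E
```

```text
time: 17.1
eef_pos: [608.6, -262.4, 236.0]
tool_rot: [3.141, -0.001, -2.898]
force: [-0.0, -0.5, -0.6]
finger_gap: 34.4
t 17.1 chute -211.6 1.4 236.0 rpy [ 3.141e+00 -1.000e-03 -2.898e+00] F [-0.  -0.5 -0.6] gap 34.4
scene tin_center [([183.7, 298.1, 225.6, 349.7], 0.83), ([135.5, 272.9, 166.8, 317.9], 0.78), ([125.5, 233.2, 164.6, 273.4], 0.7), ([253.6, 183.1, 297.6, 212.7], 0.64)]
scene upright_tin [([210.3, 192.0, 230.4, 225.9], 0.86)]
scene sweet_jar [([280.6, 145.9, 324.9, 202.2], 0.91), ([257.7, 184.3, 299.1, 210.0], 0.43)]
scene brass_bowl [([294.3, 237.1, 332.8, 263.9], 0.65)]
expected tin [274.51469534 196.73910564]
top tin_center [([249.6, 202.8, 279.9, 250.3], 0.67), ([424.7, 218.1, 471.9, 265.3], 0.64), ([393.4, 270.8, 429.7, 317.5], 0.57)]
top upright_tin [([293.0, 275.8, 300.2, 295.3], 0.38)]
top sweet_jar [([154.5, 211.2, 219.7, 271.6], 0.56)]
top brass_bowl [([276.6, 136.6, 308.0, 172.4], 0.81)]
expected tin [264.35876748 226.4114899 ]
```

View pics/end.png

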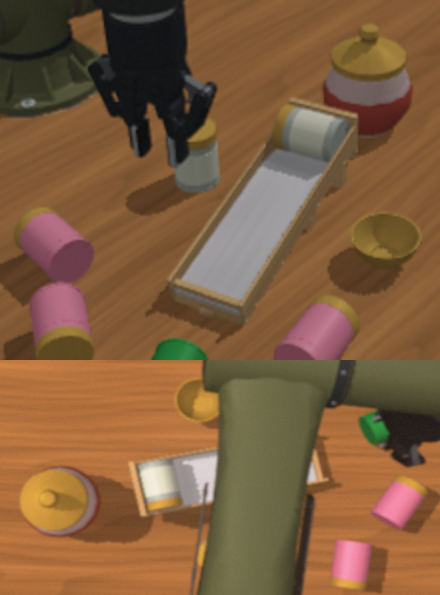

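The tin lies square against the end stop, at scene crop (310,132) and top crop (158,485). The other things are unmoved and the hand is clear. I'll do a short settle check and hand in.

```bash
python3 -m creep '[{"angular":[0,0,0],"travel":[0,0,0],"gripper":40},{"angular":[0,0,0],"travel":[0,0,0],"gripper":40},{"angular":[0,0,0],"travel":[0,0,0],"gripper":40},{"angular":[0,0,0],"travel":[0,0,0],"gripper":40},{"angular":[0,0,0],"travel":[0,0,0],"gripper":40},{"angular":[0,0,0],"travel":[0,0,0],"gripper":40},{"angular":[0,0,0],"travel":[0,0,0],"gripper":40},{"angular":[0,0,0],"travel":[0,0,0],"gripper":40}]'
python3 - <<'E'
from rig import ctrl
p=ctrl.get_image('top'); print([x for x in ctrl.recognise(p,'tin_center') if x['box'][0]<340]); print(ctrl.job_done())
E
```

```text
time: 18.4
eef_pos: [608.9, -261.4, 236.6]
tool_rot: [-3.141, -0.0, -2.897]
force: [-0.3, -1.0, 0.2]
finger_gap: 34.0
[{'box': [248.7, 204.9, 282.2, 250.9], 'conf': 0.86}]
the job is handed in; nothing more can be done
None
```

The white-banded tin now lies in the dip at the top of the chute against the end stop, and the job is handed in at about 18.5 s of the 48 s allowed. I pushed it up with two part-open fingers at about 25–45 mm/s and about 15 N. It rolled over the crest by itself, and I then took the hand away.

**Last checks:**
- **Tin:** both cameras show it against the stop, within about 2 px of where it should lie. It was still there about 1 s later.
- **Other things:** the jar, the bowl and the look-alikes I could see look unmoved. The upright tin shows in its place in the scene view, but the arm mostly hid it in the last top view. The arm also hid one pink tin and most of the green one there.
- **Hand:** it is clear of everything, with the force reading near zero.

**What disagreed:** the reported TCP height was about 30 mm lower than the real fingertips. The images showed it, and the fingers touched nothing with the reading at -18 mm. I corrected for it before pushing. While pushing, friction dragged the fingers up about 5 mm, but they stayed below the tin's centre.

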